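# Set out the stirring station

## Robot

A 6-joint arm with a two-finger parallel gripper is mounted at the origin on the work surface. World frame = base frame: x ahead of the robot, y to its left, z up, the work surface at z = 0. Lengths are in mm, angles in rad, forces in N, time in s.
With the tool pointing down it reaches from about 275 to 775 mm from the base axis. Payload 14.6 kg.
Tool frame: the origin (TCP) lies on the front face of the gripper's body, between the roots of the fingers; the fingertips stand 73 mm ahead of it and the grasp point (between the pads) lies 54 mm ahead of it; z points along the fingers, y is the line along which they close (so a half turn about z gives the same grasp; the last joint's range is limited). The gripper opens to 85 mm and grips with 20 to 120 N. Pads are 22 mm wide; open, the fingers measure 114 mm over their backs; the gripper's body (76 mm by 85 mm) begins 54 mm behind the grasp point. The pads swing forward as they close: fully open they stand 13 mm farther back than shut.
Start: joints at [1.055, 0.263, -0.048, 1.259, 0, 1.415], TCP at [185.342, 491.2, 303.878] pointing down, gripper open.
Joint ranges: [-2.65, 2.65], [-0.89, 1.7], [-1.18, 1.37], [-2.13, 2.11], [-1.35, 1.29], [-3.14, 3.14]. Speed limits (rad/s): [1.89, 1.89, 2.57, 2.79, 3.14, 3.14].

## Interface

Orientations are given as [roll, pitch, yaw] about the fixed x, y, z axes, in that order (R = Rz(yaw) Ry(pitch) Rx(roll)).
In Python, from rig import env gives the robot as it stands.
- The arm moves only by the shell command python3 -m inch 'ROWS' [FORCE]. ROWS is JSON, a list of rows, each a list of 3 entries, a list of its own where there are three numbers: the shift along the world's x, y, z in m, then the turn, a rotation vector about the world's x, y, z in degrees, then the opening, from -1 (shut) to 1 (fully open). A call has 1 to 20 rows; each row shifts and turns the commanded pose from where the row before left it; what a row does not reach is not made up. A row lasts 1/10 s, in which the tool goes at most 50 mm and 8.59 degrees, less where a joint would pass 70% of its speed; a pose out of reach is approached as far as the arm can. A call with a gripper value outside its range is refused whole. The fingers move at their own pace and stop on an object; FORCE is the grip in N (left out, the last holds). Time passes only in rows, so rows that do not move let the fingers close. It gives the time, the measured TCP pose, the force, the opening and the grip force at its end, in the units of the state.
- env.state(): the state, without advancing time (a new reading comes with each control period).
- env.get_image(name): name is "scene" or "top"; returns a dict with "frame" (384x512x3 uint8, blue, green, red), "fx", "fy", "cx", "cy" (pixels), "extrinsics" (4x4, takes a point from camera to world coordinates). Camera axes: x right, y down, z forward; pixel columns grow to the right and rows downward; lengths in mm; the calibration is good to about 2 mm. A picture is of the moment at which its call begins. There is no depth.
- env.job_done(): hands the job in; it is judged then, once.
Trained networks look in a picture, given as the dict that the camera call returned (one of the last four; its "shot" number tells which), for a name from the list of things; names that differ only in an ending like _2 or _b are one class to them, and where a whole thing is asked for, a point or a joint stands for the part that bears it (a point fixed in the world has none). Each returns a list of dicts, best first, with "score" (0 to 1); they miss things now and then, are a little off and sometimes report something else, mostly with a low value. They report only what shows in the picture. A call takes as long as a camera call. They do not tell look-alikes from the thing itself.
- env.silhouettes(picture, label): "pixels" (384x512 bool, what is visible of it) and "extent" ([centre column, centre row, width, height] in pixels, round what is visible of it).
- env.pinpoint(picture, label): "pixel" ([column, row] in pixels: a listed point, or the origin of a listed thing).
The state is a dict: "t": time; "q": joint angles; "qvel": joint speeds; "joint_torque": joint torques, N m; "tcp_pos": TCP position; "eef_rot": TCP orientation; "contact_force": force on the tool from outside, world axes, zero at the start; "moment": the same for the moment, N m; "finger_gap": finger opening in mm; "grip_force": force on a finger pad.
Only numpy, scipy, OpenCV 4.12 (cv2) and the standard library are available. Lean on these libraries where they do the work, as an engineer would, in place of code of your own. Each camera call takes 0.05 s, during which the arm holds its last target. There are 200 camera calls.

## Task

Set out the stirring station: stand the steel beaker in the middle of the magnetic stirrer's round plate with its own small lid seated in its mouth, and stand the squat jar and the tall bottle each in the middle of a cork mat so that the jar is between the stirrer and the bottle. Set everything down upright without dropping it or tipping the bottle or jar, and leave the white jug and the mortar bowl where they are.

Things in the scene. Friction and masses are not known exactly. Their poses are not given: they have to be found in the camera images.
- stirrer: Magnetic stirrer, fixed: white square housing 150 x 150 mm, 68 mm high, with a round dark metal plate of 124 mm diameter in the middle of its top, upper face 80 mm above the bench. It stands at the left or right end of a row across the bench; the two cork mats are the rest of the row. Origin: underside, below the plate's centre; z up, -x to its front with two black knobs.
- mat_a: One of two identical round cork mats, 90 mm across, 4 mm thick, fixed flat on the bench. One mat lies next to the stirrer (centres 0.18 to 0.27 m apart) and the other beyond it at the far end of the row (0.40 to 0.49 m from the stirrer); which is which changes. Origin: centre of its underside on the bench, z up.
- mat_b: The other round cork mat, identical to mat_a, 90 mm across, 4 mm thick, fixed. Origin: centre of its underside on the bench, z up.
- beaker: Plain straight-sided open steel beaker, 60 mm outside diameter, 70 mm high, wall 2.5 mm (mouth 55 mm), no spout or handle, about 0.15 kg, standing mouth up on the bench. Origin: centre of its underside, z up.
- lid: The beaker's steel lid, about 0.08 kg, lying loose: disc of 70 mm diameter (6 to 10 mm above the origin), upright black knob of 18 mm diameter on it (10 to 40 mm), and below a plug 6 mm deep, tapering from 46 to 40 mm diameter, that goes into the beaker's mouth. Origin: centre of the plug's underside, z up; seated, it is 64 mm above the beaker's origin.
- bottle: Tall white plastic bottle with a screw cap, 150 mm high, standing: body 60 mm diameter up to 90 mm, shoulder narrowing to a 28 mm neck at 108 mm, cap 32 mm diameter from 122 to 150 mm. About 0.25 kg. Origin: centre of its underside, z up.
- jar: Squat amber glass jar with a white screw cap, 60 mm high, standing: body 54 mm diameter up to 45 mm, cap 52 mm diameter above. About 0.2 kg. Origin: centre of its underside, z up.
- jug: Bystander, loose: white plastic jug with a handle, 100 mm diameter, 130 mm high, at the robot's left end of the bench. Not to be moved. Origin: centre of its underside.
- mortar: Bystander, loose: white ceramic mortar bowl, 110 mm diameter, 60 mm high, at the robot's right end of the bench. Not to be moved. Origin: centre of its underside.
There are look-alikes about, which are no part of the job. What is shaped like the jar but green or pink is not meant. Leave any green look-alike of the lid alone.

How it is judged:
By the outcome, as a careful person would: the job done as asked, in the order asked, and still so for the second after the job is handed in, with the robot touching nothing.
It also fails if it takes over 115 s, if anything falls off the work surface, if the arm or the gripper's body presses on something with over 40 N, if the wrist force passes 120 N, or if a joint passes its speed limit or range.

## Working session

There is one attempt and no reset: what is moved stays moved. The work goes in short steps, Python scripts to look and compute and a shell command to move; the robot and the scene stay as the last step left them, time stands still between calls to the robot, and variables do not carry over. Pictures are saved under pics/ and viewed, at most 14 in all, crops included, and the job is handed in when it is done.

```bash
mkdir -p pics
cat > h.py <<'E'
import numpy as np, cv2
from rig import env
def ray(p,u,v):
    E=np.array(p["extrinsics"]);d=E[:3,:3]@np.array([(u-p["cx"])/p["fx"],(v-p["cy"])/p["fy"],1.]);return E[:3,3],d
def at(p,px,z):
    o,d=ray(p,*px);return (o+d*(z-o[2])/d[2]).round(1)
def proj(p,X):
    E=np.array(p["extrinsics"]);c=E[:3,:3].T@(np.array(X,float)-E[:3,3]);return c[0]/c[2]*p["fx"]+p["cx"],c[1]/c[2]*p["fy"]+p["cy"]
def shot(n,name=None):
    p=env.get_image(n)
    if name: cv2.imwrite("pics/"+name,p["frame"])
    return p
E
python3 - <<'E'
from h import *
s=shot("scene","s0.png");t=shot("top","t0.png")
for n,p in(("scene",s),("top",t)):
    print(n,np.array(p["extrinsics"])[:3,3].round(),p["fx"])
    for l in "stirrer mat_a beaker lid bottle jar jug mortar".split():
        print(l,[(np.round(d["pixel"]).tolist(),round(d["score"],2),at(p,d["pixel"],0).tolist()[:2]) for d in env.pinpoint(p,l)], [np.round(d["extent"]).tolist() for d in env.silhouettes(p,l)])
print(env.state())
E
```

```text
scene [1187.  842. 1302.] 486.7042222669059
stirrer [([182.0, 184.0], 0.76, [641.5, -242.6])] [[182.0, 179.0, 63.0, 52.0]]
mat_a [([257.0, 267.0], 0.93, [646.1, 200.3])] [[224.0, 230.0, 29.0, 25.0], [262.0, 265.0, 27.0, 27.0]]
beaker [([287.0, 213.0], 0.84, [429.6, 90.3])] [[289.0, 208.0, 21.0, 28.0]]
lid [([225.0, 152.0], 0.77, [421.4, -284.9]), ([257.0, 161.0], 0.58, [356.1, -170.8]), ([239.0, 132.0], 0.56, [308.3, -344.6])] [[256.0, 160.0, 14.0, 11.0], [223.0, 149.0, 18.0, 16.0], [240.0, 132.0, 19.0, 14.0]]
bottle [([256.0, 185.0], 0.68, [434.9, -78.4])] [[253.0, 174.0, 16.0, 36.0], [224.0, 150.0, 18.0, 16.0], [365.0, 309.0, 52.0, 54.0]]
jar [([324.0, 217.0], 0.84, [338.2, 181.1]), ([303.0, 267.0], 0.64, [531.5, 288.2]), ([319.0, 242.0], 0.59, [423.2, 247.0])] [[321.0, 240.0, 18.0, 24.0], [324.0, 213.0, 17.0, 23.0], [308.0, 260.0, 20.0, 26.0]]
jug [([354.0, 321.0], 0.87, [537.4, 518.7])] [[365.0, 309.0, 52.0, 57.0]]
mortar [([181.0, 132.0], 0.73, [496.3, -481.6])] [[179.0, 126.0, 27.0, 23.0], [262.0, 267.0, 27.0, 24.0], [290.0, 209.0, 19.0, 29.0]]
top [ 371.    7. 1697.] 430.62807
[... 947 characters left out ...]
75.0, 188.0, 30.0, 28.0]]
{'t': 1.7, 'q': array([ 1.05469069e+00,  2.63145586e-01, -4.82969210e-02,  1.25943461e+00,
       -3.48864266e-05,  1.41550734e+00]), 'qvel': array([ 0.00082893,  0.00038279,  0.0006101 , -0.00033003,  0.0031852 ,
       -0.00193334]), 'joint_torque': array([-9.37461518e-04, -6.37417746e+01,  3.84773183e+01,  8.50518918e-04,
       -5.10041673e-05, -3.30941077e-06]), 'tcp_pos': array([185.35065838, 491.19038263, 303.85576958]), 'eef_rot': array([-3.14150744e+00,  2.19708056e-05,  2.78077601e+00]), 'contact_force': array([-0.08989485, -0.11325602,  0.20741248]), 'moment': array([0.04989078, 0.01783685, 0.04105798]), 'grip_force': 0.0, 'finger_gap': 85.55860078662127}
```

View pics/s0.png

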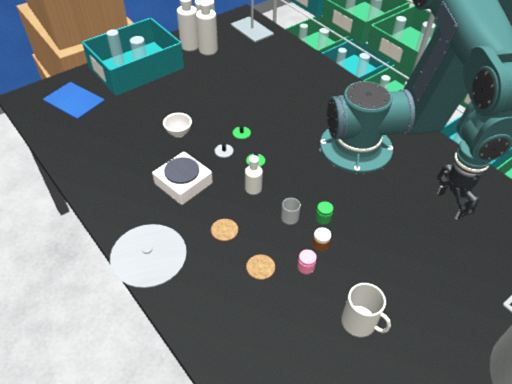

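View pics/t0.png

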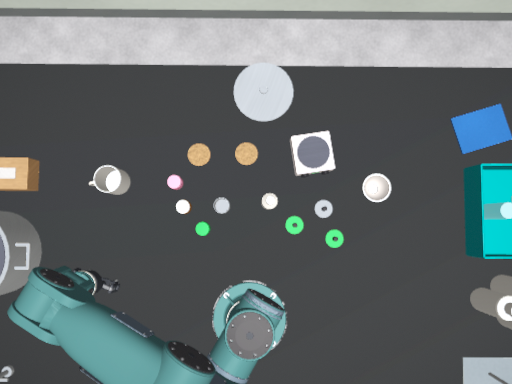

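Candidates, in scene pixels:
- **Jar:** green (324,213), amber with white cap (322,240), pink (307,262). I choose the amber one.
- **Lid:** steel (224,150), green (256,160), green (241,132), and a large grey disc (148,254). I choose the small steel one.
- **Bottle:** (253,175), with two big bottles behind it off the job.

Next I fit the shapes to bright blobs and check the choices in a crop.

```bash
cat >> h.py <<'E'
from scipy.optimize import least_squares
M=dict(beaker=[(30,0),(30,70)],bottle=[(30,0),(30,90),(14,108),(16,122),(16,150)],jar=[(27,0),(27,45),(26,60)],lid=[(35,6),(35,10)],
 mat=[(45,4)],plate=[(62,80)])
def hull(p,m,xy,z0=0):
    a=np.linspace(0,2*np.pi,40)
    P=np.array([proj(p,(xy[0]+r*np.cos(t),xy[1]+r*np.sin(t),z+z0)) for r,z in M[m] for t in a],np.float32)
    return cv2.convexHull(P) 
def cen(p,m,xy,z0=0):
    k=cv2.moments(hull(p,m,xy,z0));return np.array([k["m10"],k["m01"]])/k["m00"]
def blob(p,m,xy,mode,z0=0,pad=6):
    f=p["frame"].astype(int);b,g,r=f[...,0],f[...,1],f[...,2]
    k={"bright":f.max(2)>60,"cork":(r-b>40),"plate":(f.max(2)<140)}[mode].astype(np.uint8)
    roi=np.zeros(k.shape,np.uint8);cv2.fillConvexPoly(roi,np.round(hull(p,m,xy,z0)).astype(np.int32),1)
    core=roi.copy();roi=cv2.dilate(roi,np.ones((2*pad+1,)*2,np.uint8)); k&=roi
    n,L,S,C=cv2.connectedComponentsWithStats(k)
    i=1+int(np.argmax([((L==j)&(core>0)).sum() for j in range(1,n)]))
    c,_=cv2.findContours((L==i).astype(np.uint8),cv2.RETR_EXTERNAL,cv2.CHAIN_APPROX_NONE)
    h=cv2.convexHull(max(c,key=len)); mk=np.zeros(k.shape,np.uint8);cv2.fillConvexPoly(mk,h,1)
    q=cv2.moments(mk,True);return np.array([q["m10"],q["m01"]])/q["m00"],q["m00"],cv2.contourArea(hull(p,m,xy,z0))
def locate(ps,m,xy,mode,z0=0,pad=6):
    out=[]
    for p in ps:
        x=np.array(xy,float)
        for _ in range(3):
            c,A,B=blob(p,m,x,mode,z0,pad); x=least_squares(lambda q:cen(p,m,q,z0)-c,x,diff_step=1e-3).x
        out.append((x.round(1).tolist(),int(A),int(B)))
    return out
E
python3 - <<'E'
from h import *
s=shot("scene");t=shot("top")
R={}
for n,m,xy,mode in [("stirrer","plate",(643,-236),"plate"),("mat1","mat",(648,20),"cork"),("mat2","mat",(635,200),"cork"),("beaker","beaker",(429,98),"bright"),("lid","lid",(427,-282),"bright"),("bottle","bottle",(440,-75),"bright"),("jar","jar",(422,258),"bright")]:
    R[n]=locate([s,t],m,xy,mode,pad=3); print(n,R[n])
tiles=[]
for p in(s,t):
    for n,m in [("stirrer","plate"),("beaker","beaker"),("lid","lid"),("bottle","bottle"),("jar","jar")]:
        xy=np.mean([r[0] for r in R[n]],0);h=hull(p,m,xy);c=h.mean((0,1)).astype(int);g=p["frame"][c[1]-24:c[1]+24,c[0]-20:c[0]+20]
        g=cv2.resize(g,(160,192),interpolation=cv2.INTER_CUBIC);cv2.polylines(g,[np.round((h-(c-[20,24])+.5)*4).astype(np.int32)],True,(255,0,255),1);tiles.append(g)
cv2.imwrite("pics/c1.png",np.vstack([np.hstack(tiles[:5]),np.hstack(tiles[5:])]))
E
```

```text
stirrer [([646.0, -249.5], 923, 710), ([565.8, -187.2], 1032, 834)]
mat1 [([643.8, 18.0], 504, 455), ([644.5, 18.8], 437, 399)]
mat2 [([638.7, 205.5], 606, 542), ([638.5, 206.8], 439, 400)]
beaker [([427.6, 97.5], 799, 423), ([428.2, 97.5], 479, 208)]
lid [([428.1, -282.1], 456, 196), ([427.2, -281.5], 541, 251)]
bottle [([436.0, -79.4], 1025, 569), ([440.9, -76.5], 495, 216)]
jar [([421.4, 257.6], 707, 357), ([421.7, 256.9], 451, 180)]
```

View pics/c1.png

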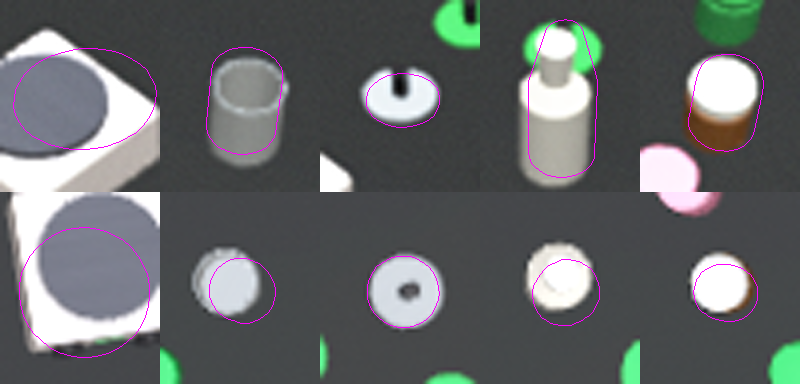

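The crops confirm the choices: amber jar, plain steel lid with its knob up, steel beaker and white bottle. The bench glow spoiled the threshold, so I'll refit.

```bash
sed -i 's/"bright":f.max(2)>60/"bright":(f.max(2)>90)\&(g-r<25)/; s/"plate":(f.max(2)<140)/"plate":(b-r>8)\&(f.max(2)<170)/' h.py
cat > loc.py <<'E'
from h import *
import sys
s=shot("scene");t=shot("top")
R={}
for n,m,xy,mode in [("stirrer","plate",(643,-236),"plate"),("mat1","mat",(648,20),"cork"),("mat2","mat",(635,200),"cork"),("beaker","beaker",(429,98),"bright"),("lid","lid",(427,-282),"bright"),("bottle","bottle",(440,-75),"bright"),("jar","jar",(422,258),"bright")]:
    R[n]=locate([s,t],m,xy,mode,pad=5); print(n,R[n])
tiles=[]
for p in(s,t):
    for n,m in [("stirrer","plate"),("beaker","beaker"),("lid","lid"),("bottle","bottle"),("jar","jar")]:
        xy=np.mean([r[0] for r in R[n]],0);h=hull(p,m,xy);c=h.mean((0,1)).astype(int);g=p["frame"][c[1]-24:c[1]+24,c[0]-20:c[0]+20]
        g=cv2.resize(g,(160,192),interpolation=cv2.INTER_CUBIC);cv2.polylines(g,[np.round((h-(c-[20,24])+.5)*4).astype(np.int32)],True,(255,0,255),1);tiles.append(g)
cv2.imwrite("pics/c2.png",np.vstack([np.hstack(tiles[:5]),np.hstack(tiles[5:])]))
E
python3 loc.py
```

```text
stirrer [([641.9, -236.0], 703, 715), ([639.7, -235.8], 782, 828)]
mat1 [([643.8, 18.0], 504, 455), ([644.5, 18.8], 437, 399)]
mat2 [([638.7, 205.5], 606, 542), ([638.5, 206.8], 439, 400)]
beaker [([433.4, 108.7], 473, 427), ([436.0, 112.4], 245, 210)]
lid [([426.1, -288.0], 235, 195), ([427.5, -285.9], 304, 251)]
bottle [([450.3, -72.7], 614, 572), ([453.0, -71.6], 255, 216)]
jar [([424.6, 254.7], 375, 356), ([431.1, 261.9], 199, 181)]
```

View pics/c2.png

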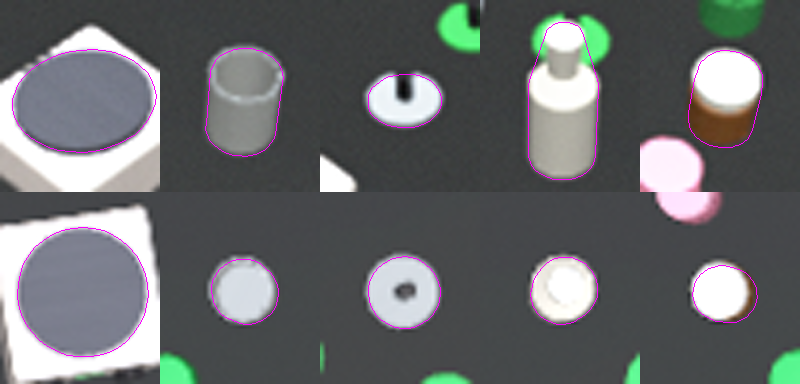

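The overlay now fits every target. In base xy: beaker (434,110), lid (427,-287), jar (427,258), bottle (451,-72). The stirrer is at (641,-236), the near mat at (644,18) for the jar, and the far mat at (638,206) for the bottle. First I move over the beaker.

```bash
python3 -m inch '[[[0.018,-0.027,0],[0,0,0],1],[[0.018,-0.027,0],[0,0,0],1],[[0.018,-0.027,0],[0,0,0],1],[[0.018,-0.027,0],[0,0,0],1],[[0.018,-0.027,0],[0,0,0],1],[[0.018,-0.027,0],[0,0,0],1],[[0.018,-0.027,0],[0,0,0],1],[[0.018,-0.027,0],[0,0,0],1],[[0.018,-0.027,0],[0,0,0],1],[[0.018,-0.027,0],[0,0,0],1],[[0.018,-0.027,0],[0,0,0],1],[[0.018,-0.027,0],[0,0,0],1],[[0.018,-0.027,0],[0,0,0],1],[[0.015,-0.030,0],[0,0,0],1],[[0,0,-0.03],[0,0,0],1],[[0,0,-0.03],[0,0,0],1],[[0,0,0],[0,0,0],1],[[0,0,0],[0,0,0],1]]' 40
```

```text
t: 3.7
tcp_pos: [434.3, 110.3, 244.5]
eef_rot: [-3.141, -0.0, 2.781]
contact_force: [-0.7, -0.6, 0.2]
finger_gap: 85.4
grip_force: 0.0
```

```bash
python3 -m inch '[[[0,0,-0.03],[0,0,0],1],[[0,0,-0.03],[0,0,0],1],[[0,0,-0.03],[0,0,0],1],[[0,0,-0.03],[0,0,0],1],[[0,0,-0.02],[0,0,0],1],[[0,0,-0.01],[0,0,0],1],[[0,0,0],[0,0,0],1],[[0,0,0],[0,0,0],-1],[[0,0,0],[0,0,0],-1],[[0,0,0],[0,0,0],-1],[[0,0,0],[0,0,0],-1],[[0,0,0],[0,0,0],-1],[[0,0,0],[0,0,0],-1],[[0,0,0],[0,0,0],-1],[[0,0,0],[0,0,0],-1]]' 40
```

```text
t: 5.2
tcp_pos: [435.2, 110.3, 95.3]
eef_rot: [3.141, 0.002, 2.781]
contact_force: [-1.7, 0.3, 12.7]
finger_gap: 59.8
grip_force: 40.4
```

```bash
python3 -m inch '[[[0,0,0.015],[0,0,0],-1],[[0,0,0.03],[0,0,0],-1],[[0,0,0.03],[0,0,0],-1],[[0,0,0.03],[0,0,0],-1],[[0,0,0.03],[0,0,0],-1],[[0,0,0.03],[0,0,0],-1],[[0,0,0.03],[0,0,0],-1],[[0,0,0.01],[0,0,0],-1],[[0,0,0],[0,0,0],-1]]' && python3 -m inch '[[[0.008,-0.013,0],[0,0,0],-1],[[0.014,-0.024,0],[0,0,0],-1],[[0.014,-0.024,0],[0,0,0],-1],[[0.014,-0.024,0],[0,0,0],-1],[[0.014,-0.024,0],[0,0,0],-1],[[0.014,-0.024,0],[0,0,0],-1],[[0.014,-0.024,0],[0,0,0],-1],[[0.014,-0.024,0],[0,0,0],-1],[[0.014,-0.024,0],[0,0,0],-1],[[0.014,-0.024,0],[0,0,0],-1],[[0.014,-0.024,0],[0,0,0],-1],[[0.014,-0.024,0],[0,0,0],-1],[[0.014,-0.024,0],[0,0,0],-1],[[0.014,-0.024,0],[0,0,0],-1],[[0.014,-0.024,0],[0,0,0],-1],[[0.003,0.003,0],[0,0,0],-1],[[0,0,0],[0,0,0],-1],[[0,0,0],[0,0,0],-1]]'
```

```text
t: 6.1
tcp_pos: [434.7, 110.2, 300.1]
eef_rot: [3.14, 0.003, 2.781]
contact_force: [0.9, -0.9, -2.1]
finger_gap: 59.3
grip_force: 44.0
t: 7.9
tcp_pos: [641.0, -235.1, 298.1]
eef_rot: [3.141, -0.001, 2.781]
contact_force: [-0.4, 0.0, -2.2]
finger_gap: 59.7
grip_force: 44.0
```

Run:
```python
from h import *
s=shot("scene","s3.png");t=shot("top")
z0=env.state()["tcp_pos"][2]-95
for p in(s,t):
    try: print(locate([p],"beaker",env.state()["tcp_pos"][:2],"bright",z0=z0,pad=5))
    except Exception as e: print(e)
cv2.imwrite("pics/s3c.png",cv2.resize(s["frame"][80:260,100:320],None,fx=3,fy=3))
```

```text
[([625.1, -257.2], 883, 479)]
[([650.7, -162.9], 365, 319)]
```

View pics/s3c.png

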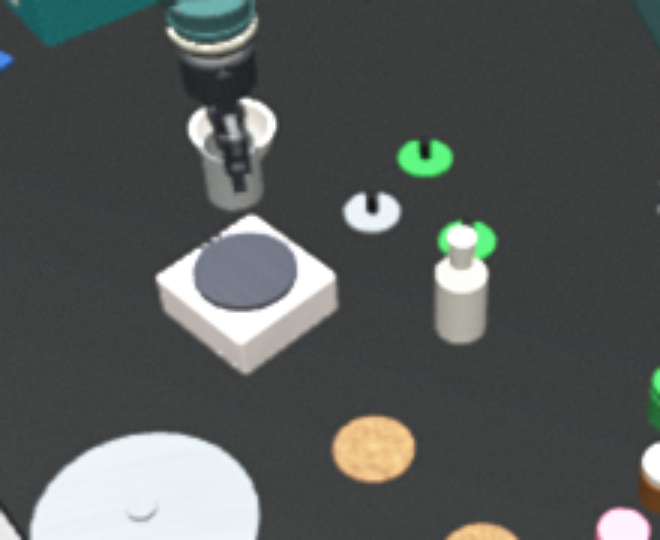

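The beaker hangs upright in the gripper at about (235,150) in the crop, with the mortar only visible behind it. Next I lower it.

```bash
python3 -m inch '[[[0,0,-0.02],[0,0,0],-1],[[0,0,-0.03],[0,0,0],-1],[[0,0,-0.03],[0,0,0],-1],[[0,0,-0.02],[0,0,0],-1],[[0,0,-0.014],[0,0,0],-1],[[0,0,-0.004],[0,0,0],-1],[[0,0,0],[0,0,0],-1],[[0,0,-0.002],[0,0,0],-1],[[0,0,0],[0,0,0],-1],[[0,0,0],[0,0,0],-1]]'
```

```text
t: 9.0
tcp_pos: [641.5, -235.9, 179.5]
eef_rot: [-3.142, 0.001, 2.781]
contact_force: [-0.3, -0.4, -1.2]
finger_gap: 59.5
grip_force: 44.0
```

```bash
python3 -m inch '[[[0,0,-0.002],[0,0,0],-1],[[0,0,-0.001],[0,0,0],-1],[[0,0,0],[0,0,0],-1],[[0,0,0],[0,0,0],-1]]'; python3 -m inch '[[[0,0,-0.001],[0,0,0],-1],[[0,0,0],[0,0,0],-1],[[0,0,0],[0,0,0],-1]]'
```

```text
t: 9.4
tcp_pos: [641.3, -235.8, 175.9]
eef_rot: [3.142, -0.0, 2.781]
contact_force: [-0.0, 0.1, -2.3]
finger_gap: 59.7
grip_force: 44.0
t: 9.7
tcp_pos: [641.4, -235.8, 175.5]
eef_rot: [-3.141, 0.001, 2.781]
contact_force: [-2.3, 1.0, 5.0]
finger_gap: 59.8
grip_force: 44.5
```

```bash
python3 -m inch '[[[0,0,0],[0,0,0],0.5],[[0,0,0],[0,0,0],0.6],[[0,0,0],[0,0,0],0.7],[[0,0,0],[0,0,0],0.8],[[0,0,0],[0,0,0],0.9],[[0,0,0],[0,0,0],0.9],[[0,0,0.01],[0,0,0],0.9],[[0,0,0.02],[0,0,0],0.9],[[0,0,0.03],[0,0,0],0.9],[[0,0,0.03],[0,0,0],0.9],[[0,0,0.03],[0,0,0],0.9],[[-0.024,-0.006,0],[0,0,0],0.5],[[-0.03,-0.007,0],[0,0,0],0],[[-0.03,-0.007,0],[0,0,0],0],[[-0.03,-0.007,0],[0,0,0],0],[[-0.03,-0.007,0],[0,0,0],0],[[-0.03,-0.007,0],[0,0,0],0],[[-0.03,-0.007,0],[0,0,0],0],[[-0.01,-0.003,0],[0,0,0],0],[[0,0,0],[0,0,0],0]]'
python3 - <<'E'
from h import *
s=shot("scene");t=shot("top")
print(locate([s,t],"beaker",(641,-236),"bright",z0=80,pad=2)); print(locate([s,t],"lid",(427,-287),"bright",pad=3))
cv2.imwrite("pics/s4.png",np.hstack([cv2.resize(p["frame"][b:b+90,a:a+90],(400,400)) for p,a,b in((s,140,110),(t,270,110))]))
E
```

```text
t: 11.7
tcp_pos: [426.7, -287.2, 295.8]
eef_rot: [-3.141, 0.001, 2.779]
contact_force: [0.6, -0.8, 0.5]
finger_gap: 42.8
grip_force: 0.0
[([647.2, -224.7], 671, 431), ([642.2, -235.2], 484, 272)]
[([426.1, -288.0], 235, 195), ([437.5, -280.4], 259, 251)]
```

View pics/s4.png

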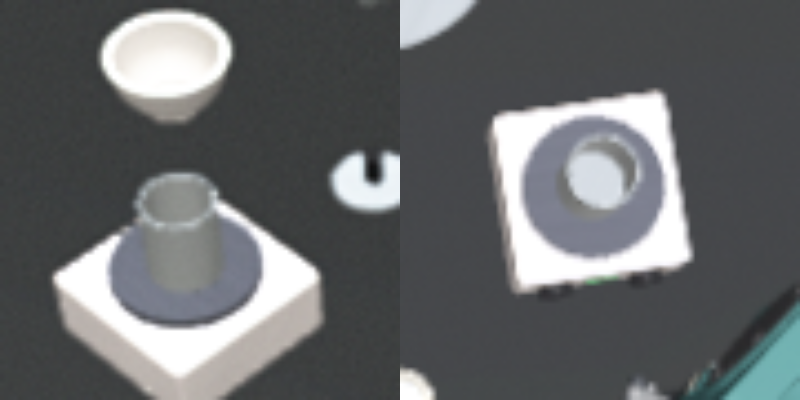

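Run:
```python
from h import *
s=shot("scene");t=shot("top")
print(at(s,(179.6,154.6),150),at(t,(315.0,148.2),150))
L=[]
for p,a,b in((s,140,110),(t,270,110)):
    g=cv2.resize(p["frame"][b:b+90,a:a+90],(400,400),interpolation=cv2.INTER_CUBIC)
    for z in (80,150):
        P=np.array([proj(p,(641.4+30*np.cos(q),-235.8+30*np.sin(q),z)) for q in np.linspace(0,6.28,50)])
        cv2.polylines(g,[np.round((P-[a,b]+.5)*400/90).astype(np.int32)],True,(255,0,255),1)
    L.append(g)
cv2.imwrite("pics/s5.png",np.hstack(L))
```

```text
[ 639.9 -236.6  150. ] [ 640.9 -232.3  150. ]
```

View pics/s5.png

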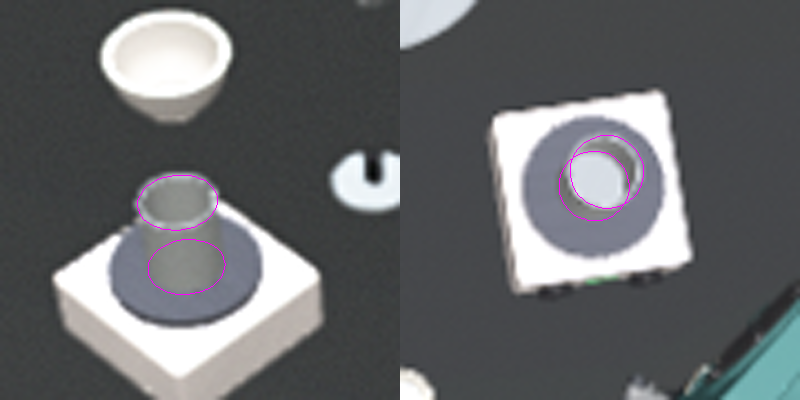

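```bash
python3 -m inch '[[[0,0,-0.03],[0,0,0],0],[[0,0,-0.04],[0,0,0],0],[[0,0,-0.04],[0,0,0],0],[[0,0,-0.04],[0,0,0],0],[[0,0,-0.03],[0,0,0],0],[[0,0,-0.018],[0,0,0],0],[[0,0,0],[0,0,0],0],[[0,0,0],[0,0,0],0]]'
```

```text
t: 12.7
tcp_pos: [428.0, -286.8, 97.2]
eef_rot: [3.142, -0.0, 2.781]
contact_force: [1.5, 0.5, 0.6]
finger_gap: 42.6
grip_force: 0.0
```

The projected rims match the beaker in both views: centred on the plate and upright. Now I grip the lid's knob.

```bash
python3 -m inch '[[[0,0,-0.005],[0,0,0],0],[[0,0,-0.004],[0,0,0],0],[[0,0,0],[0,0,0],-0.3],[[0,0,0],[0,0,0],-0.5],[[0,0,0],[0,0,0],-1],[[0,0,0],[0,0,0],-1],[[0,0,0],[0,0,0],-1],[[0,0,0],[0,0,0],-1],[[0,0,0],[0,0,0],-1]]' 40; python3 -m inch '[[[0,0,0.01],[0,0,0],-1],[[0,0,0.03],[0,0,0],-1],[[0,0,0.03],[0,0,0],-1],[[0,0,0.04],[0,0,0],-1],[[0,0,0.04],[0,0,0],-1],[[0,0,0.04],[0,0,0],-1],[[0,0,0.02],[0,0,0],-1],[[0,0,0],[0,0,0],-1],[[0,0,0],[0,0,0],-1]]'
```

```text
t: 13.6
tcp_pos: [427.4, -286.9, 88.3]
eef_rot: [-3.141, 0.0, 2.781]
contact_force: [-0.8, 1.1, 6.9]
finger_gap: 16.6
grip_force: 39.0
t: 14.5
tcp_pos: [427.2, -286.7, 297.9]
eef_rot: [-3.141, 0.0, 2.781]
contact_force: [0.4, 0.9, -1.4]
finger_gap: 16.9
grip_force: 39.1
```

```bash
python3 -m inch '[[[0.015,0.004,0],[0,0,0],-1],[[0.027,0.006,0],[0,0,0],-1],[[0.027,0.006,0],[0,0,0],-1],[[0.027,0.006,0],[0,0,0],-1],[[0.027,0.006,0],[0,0,0],-1],[[0.027,0.006,0],[0,0,0],-1],[[0.027,0.006,0],[0,0,0],-1],[[0.027,0.006,0],[0,0,0],-1],[[0.010,0.005,0],[0,0,0],-1],[[0,0,-0.02],[0,0,0],-1],[[0,0,-0.02],[0,0,0],-1],[[0,0,0],[0,0,0],-1],[[0,0,0],[0,0,0],-1]]'
python3 - <<'E'
from h import *
s=shot("scene")
T=env.state()["tcp_pos"]
a,b=130,90
g=cv2.resize(s["frame"][b:b+110,a:a+110],(600,600),interpolation=cv2.INTER_CUBIC)
for z in (T[2]-82,T[2]-78):
    P=np.array([proj(s,(T[0]+35*np.cos(q),T[1]+35*np.sin(q),z)) for q in np.linspace(0,6.28,50)])
    cv2.polylines(g,[np.round((P-[a,b]+.5)*600/110).astype(np.int32)],True,(255,0,255),1)
cv2.imwrite("pics/s6.png",g)
E
```

```text
t: 15.8
tcp_pos: [641.1, -235.5, 257.8]
eef_rot: [3.141, -0.001, 2.781]
contact_force: [0.0, 0.3, 0.9]
finger_gap: 16.4
grip_force: 39.1
```

View pics/s6.png

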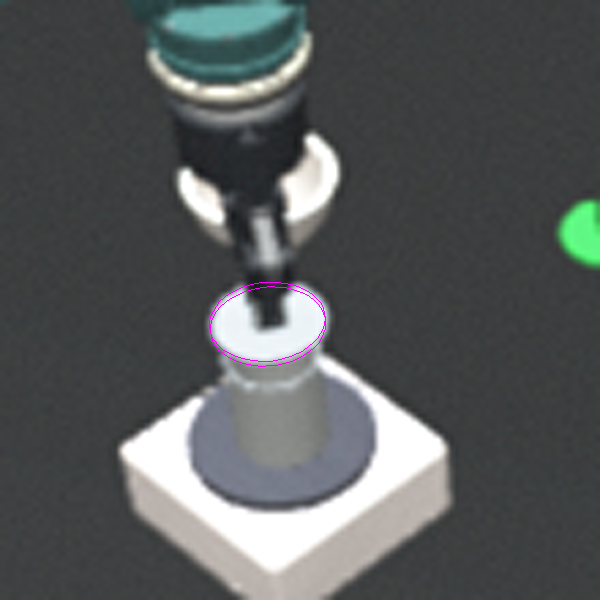

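The lid hangs level and centred in the grip, at (268,323) in the crop, directly above the mouth.

```bash
python3 -m inch '[[[0,0,-0.01],[0,0,0],-1],[[0,0,-0.008],[0,0,0],-1],[[0,0,-0.005],[0,0,0],-1],[[0,0,0],[0,0,0],-1],[[0,0,0],[0,0,0],-1]]';python3 -m inch '[[[0,0,-0.001],[0,0,0],-1],[[0,0,-0.001],[0,0,0],-1],[[0,0,0],[0,0,0],-1],[[0,0,0],[0,0,0],-1]]'
```

```text
t: 16.35
tcp_pos: [641.3, -235.8, 234.9]
eef_rot: [-3.142, -0.0, 2.781]
contact_force: [0.7, -0.8, -0.0]
finger_gap: 16.8
grip_force: 39.1
t: 16.75
tcp_pos: [641.4, -235.8, 232.9]
eef_rot: [-3.142, 0.0, 2.781]
contact_force: [-0.8, 0.1, -0.5]
finger_gap: 16.4
grip_force: 39.1
```

```bash
python3 -m inch '[[[0,0,-0.001],[0,0,0],-1],[[0,0,0],[0,0,0],-1],[[0,0,0],[0,0,0],-1]]'
```

```text
t: 17.05
tcp_pos: [641.4, -235.8, 232.3]
eef_rot: [-3.142, 0.001, 2.781]
contact_force: [-1.3, 0.6, 5.0]
finger_gap: 16.5
grip_force: 39.5
```

Contact came at the seated height, so I release, retreat, and check while travelling to the jar.

```bash
python3 -m inch '[[[0,0,0],[0,0,0],-0.5],[[0,0,0],[0,0,0],-0.4],[[0,0,0],[0,0,0],-0.2],[[0,0,0],[0,0,0],-0.1],[[0,0,0],[0,0,0],-0.1],[[0,0,0.01],[0,0,0],-0.1],[[0,0,0.03],[0,0,0],-0.1],[[0,0,0.03],[0,0,0],-0.1],[[0,0,0],[0,0,0],1],[[-0.01,0.02,0],[0,0,0],1],[[-0.013,0.03,0],[0,0,0],1],[[-0.013,0.03,0],[0,0,0],1],[[-0.013,0.03,0],[0,0,0],1],[[-0.013,0.03,0],[0,0,0],1],[[-0.013,0.03,0],[0,0,0],1],[[-0.013,0.03,0],[0,0,0],1],[[-0.013,0.03,0],[0,0,0],1],[[-0.013,0.03,0],[0,0,0],1],[[-0.013,0.03,0],[0,0,0],1]]' && python3 -m inch '[[[-0.013,0.03,0],[0,0,0],1],[[-0.013,0.03,0],[0,0,0],1],[[-0.013,0.03,0],[0,0,0],1],[[-0.013,0.03,0],[0,0,0],1],[[-0.013,0.03,0],[0,0,0],1],[[-0.013,0.03,0],[0,0,0],1],[[-0.009,0.024,0],[0,0,0],1],[[0,0,-0.03],[0,0,0],1],[[0,0,-0.03],[0,0,0],1],[[0,0,0],[0,0,0],1],[[0,0,0],[0,0,0],1]]'
python3 - <<'E'
from h import *
s=shot("scene")
a,b=130,90
g=cv2.resize(s["frame"][b:b+110,a:a+110],(500,500),interpolation=cv2.INTER_CUBIC)
for z in (150,154):
    P=np.array([proj(s,(641.4+35*np.cos(q),-235.8+35*np.sin(q),z)) for q in np.linspace(0,6.28,50)])
    cv2.polylines(g,[np.round((P-[a,b]+.5)*500/110).astype(np.int32)],True,(255,0,255),1)
cv2.imwrite("pics/s7.png",g)
E
```

```text
t: 18.95
tcp_pos: [513.6, 55.3, 302.1]
eef_rot: [3.141, 0.0, 2.781]
contact_force: [-0.3, 0.4, 0.2]
finger_gap: 85.3
grip_force: 0.0
t: 20.05
tcp_pos: [427.3, 258.1, 242.6]
eef_rot: [-3.141, -0.0, 2.781]
contact_force: [-0.7, 0.1, 0.6]
finger_gap: 85.1
grip_force: 0.0
```

View pics/s7.png

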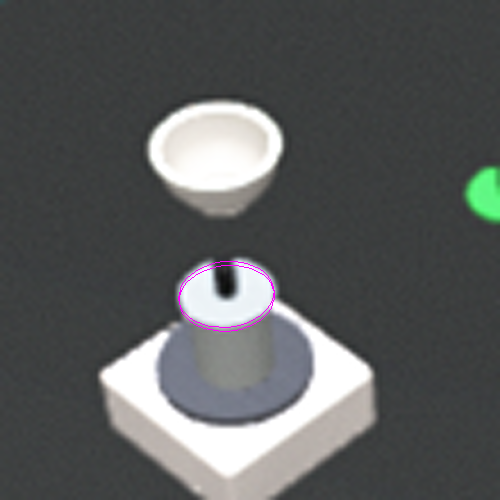

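The lid sits level on the beaker at (226,296), matching the seated outline. Now the jar.

```bash
python3 -m inch '[[[0,0,-0.03],[0,0,0],1],[[0,0,-0.04],[0,0,0],1],[[0,0,-0.04],[0,0,0],1],[[0,0,-0.03],[0,0,0],1],[[0,0,-0.015],[0,0,0],1],[[0,0,-0.003],[0,0,0],1],[[0,0,0],[0,0,0],1],[[0,0,0],[0,0,0],-1],[[0,0,0],[0,0,0],-1],[[0,0,0],[0,0,0],-1],[[0,0,0],[0,0,0],-1],[[0,0,0],[0,0,0],-1],[[0,0,0],[0,0,0],-1],[[0,0,0],[0,0,0],-1],[[0,0,0],[0,0,0],-1]]' 40;  python3 -m inch '[[[0,0,0.01],[0,0,0],-1],[[0,0,0.03],[0,0,0],-1],[[0,0,0.03],[0,0,0],-1],[[0,0,0.04],[0,0,0],-1],[[0,0,0.02],[0,0,0],-1],[[0,0,0],[0,0,0],-1]]'
```

```text
t: 21.6
tcp_pos: [427.9, 258.4, 85.1]
eef_rot: [3.14, 0.002, 2.781]
contact_force: [-3.0, -2.2, 10.8]
finger_gap: 53.0
grip_force: 39.9
t: 22.2
tcp_pos: [428.3, 258.6, 217.2]
eef_rot: [3.138, 0.004, 2.781]
contact_force: [0.7, 1.1, -2.6]
finger_gap: 53.2
grip_force: 42.8
```

```bash
python3 -m inch '[[[0.009,-0.01,0],[0,0,0],-1],[[0.018,-0.02,0],[0,0,0],-1],[[0.018,-0.02,0],[0,0,0],-1],[[0.018,-0.02,0],[0,0,0],-1],[[0.018,-0.02,0],[0,0,0],-1],[[0.018,-0.02,0],[0,0,0],-1],[[0.018,-0.02,0],[0,0,0],-1],[[0.018,-0.02,0],[0,0,0],-1],[[0.018,-0.02,0],[0,0,0],-1],[[0.018,-0.02,0],[0,0,0],-1],[[0.018,-0.02,0],[0,0,0],-1],[[0.018,-0.02,0],[0,0,0],-1],[[0.009,-0.01,0],[0,0,0],-1],[[0,0,-0.03],[0,0,0],-1],[[0,0,-0.03],[0,0,0],-1],[[0,0,0],[0,0,0],-1],[[0,0,0],[0,0,0],-1]]'
python3 - <<'E'
from h import *
s=shot("scene")
T=env.state()["tcp_pos"];a,b=185,160
g=cv2.resize(s["frame"][b:b+90,a:a+90],(500,500),interpolation=cv2.INTER_CUBIC)
h=hull(s,"jar",T[:2],T[2]-85)
cv2.polylines(g,[np.round((h-[a,b]+.5)*500/90).astype(np.int32)],True,(255,0,255),1)
cv2.imwrite("pics/s8.png",g)
E
```

```text
t: 23.9
tcp_pos: [642.9, 18.1, 153.8]
eef_rot: [-3.141, -0.002, 2.781]
contact_force: [0.5, -0.1, -1.0]
finger_gap: 53.3
grip_force: 42.9
```

View pics/s8.png

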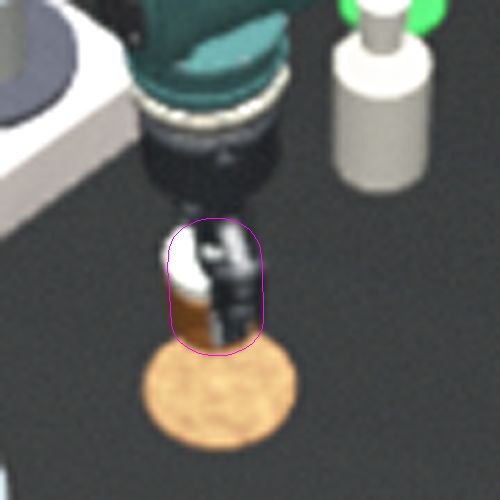

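The jar hangs upright above the mat, about 1 px (2–3 mm) left of the outline, so I trim slightly and lower.

```bash
python3 -m inch '[[[-0.001,0.001,-0.02],[0,0,0],-1],[[0,0,-0.025],[0,0,0],-1],[[0,0,-0.012],[0,0,0],-1],[[0,0,-0.004],[0,0,0],-1],[[0,0,0],[0,0,0],-1],[[0,0,0],[0,0,0],-1]]';python3 -m inch '[[[0,0,-0.001],[0,0,0],-1],[[0,0,-0.001],[0,0,0],-1],[[0,0,0],[0,0,0],-1],[[0,0,0],[0,0,0],-1]]'
```

```text
t: 24.55
tcp_pos: [643.0, 19.2, 94.1]
eef_rot: [3.141, 0.002, 2.781]
contact_force: [0.0, 0.6, -2.1]
finger_gap: 52.8
grip_force: 42.9
t: 24.95
tcp_pos: [642.4, 19.2, 91.0]
eef_rot: [-3.142, 0.0, 2.781]
contact_force: [-0.1, -1.0, -1.4]
finger_gap: 53.3
grip_force: 42.9
```

```bash
python3 -m inch '[[[0,0,-0.001],[0,0,0],-1],[[0,0,0],[0,0,0],-1],[[0,0,0],[0,0,0],-1]]';python3 -m inch '[[[0,0,-0.001],[0,0,0],-1],[[0,0,0],[0,0,0],-1],[[0,0,0],[0,0,0],-1]]'
```

```text
t: 25.25
tcp_pos: [642.3, 19.2, 89.8]
eef_rot: [-3.142, -0.0, 2.781]
contact_force: [-0.1, 0.4, -2.1]
finger_gap: 53.3
grip_force: 42.9
t: 25.55
tcp_pos: [642.4, 19.2, 89.2]
eef_rot: [3.142, 0.0, 2.781]
contact_force: [-1.6, -1.0, 5.2]
finger_gap: 53.1
grip_force: 43.3
```

Contact. Release, then on to the bottle.

```bash
python3 -m inch '[[[0,0,0],[0,0,0],0.4],[[0,0,0],[0,0,0],0.5],[[0,0,0],[0,0,0],0.6],[[0,0,0],[0,0,0],0.8],[[0,0,0],[0,0,0],0.9],[[0,0,0],[0,0,0],0.9],[[0,0,0.01],[0,0,0],0.9],[[0,0,0.03],[0,0,0],0.9],[[0,0,0.04],[0,0,0],0.9],[[0,0,0.04],[0,0,0],0.9],[[0,0,0.04],[0,0,0],0.9],[[0,0,0.04],[0,0,0],0.9],[[-0.021,-0.01,0],[0,0,0],0.6],[[-0.03,-0.014,0],[0,0,0],0.3],[[-0.03,-0.014,0],[0,0,0],0.3],[[-0.03,-0.014,0],[0,0,0],0.3],[[-0.03,-0.014,0],[0,0,0],0.3],[[-0.03,-0.014,0],[0,0,0],0.3],[[-0.02,-0.011,0],[0,0,0],0.3],[[0,0,0],[0,0,0],0.3]]'
python3 - <<'E'
from h import *
s=shot("scene");t=shot("top")
print(locate([s,t],"bottle",(451,-72),"bright",pad=3)); print(locate([s],"jar",(644,18),"bright",z0=4,pad=0))
L=[]
for p,a,b in((s,190,140),(t,220,130)):
    g=cv2.resize(p["frame"][b:b+100,a:a+90],(360,400),interpolation=cv2.INTER_CUBIC)
    for n,xy,z in(("bottle",(451.5,-72),0),("jar",(644,18.5),4)):
        cv2.polylines(g,[np.round((hull(p,n,xy,z)-[a,b]+.5)*4).astype(np.int32)],True,(255,0,255),1)
    L.append(g)
cv2.imwrite("pics/s9.png",np.hstack(L))
E
```

```text
t: 27.55
tcp_pos: [449.3, -72.5, 290.0]
eef_rot: [-3.141, 0.001, 2.779]
contact_force: [1.1, 0.1, 0.3]
finger_gap: 55.2
grip_force: 0.0Traceback (most recent call last):
  File "<stdin>", line 3, in <module>
  File "h.py", line 37, in locate
    c,A,B=blob(p,m,x,mode,z0,pad); x=least_squares(lambda q:cen(p,m,q,z0)-c,x,diff_step=1e-3).x
          ~~~~^^^^^^^^^^^^^^^^^^^
  File "h.py", line 28, in blob
    i=1+int(np.argmax([((L==j)&(core>0)).sum() for j in range(1,n)]))
            ~~~~~~~~~^^^^^^^^^^^^^^^^^^^^^^^^^^^^^^^^^^^^^^^^^^^^^^^
    return _wrapfunc(a, 'argmax', axis=axis, out=out, **kwds)
    return _wrapit(obj, method, *args, **kwds)
    result = getattr(arr, method)(*args, **kwds)
ValueError: attempt to get argmax of an empty sequence
```

```bash
python3 -m inch '[[[0,0,-0.03],[0,0,0],0.3],[[0,0,-0.03],[0,0,0],0.3],[[0,0,-0.025],[0,0,0],0.3],[[0,0,-0.015],[0,0,0],0.3],[[0,0,0],[0,0,0],0.3],[[0,0,0],[0,0,0],0.3]]'
```

```text
t: 28.25
tcp_pos: [452.0, -71.6, 189.4]
eef_rot: [3.141, 0.0, 2.781]
contact_force: [0.1, -0.8, 0.3]
finger_gap: 55.8
grip_force: 0.0
```

```bash
python3 -m inch '[[[0,0,0],[0,0,0],0],[[0,0,0],[0,0,0],-0.1],[[0,0,0],[0,0,0],-0.2],[[0,0,0],[0,0,0],-0.3],[[0,0,0],[0,0,0],-1],[[0,0,0],[0,0,0],-1],[[0,0,0],[0,0,0],-1],[[0,0,0],[0,0,0],-1],[[0,0,0],[0,0,0],-1]]' 60;  python3 -m inch '[[[0,0,0.005],[0,0,0],-1],[[0,0,0.015],[0,0,0],-1],[[0,0,0.02],[0,0,0],-1],[[0,0,0.03],[0,0,0],-1],[[0,0,0.02],[0,0,0],-1],[[0,0,0.01],[0,0,0],-1],[[0,0,0],[0,0,0],-1]]'
```

```text
t: 29.15
tcp_pos: [451.7, -71.9, 189.6]
eef_rot: [3.141, 0.001, 2.781]
contact_force: [-0.9, 1.1, 8.3]
finger_gap: 30.5
grip_force: 58.6
t: 29.85
tcp_pos: [451.6, -71.9, 289.7]
eef_rot: [3.142, 0.002, 2.781]
contact_force: [0.0, -1.3, -2.8]
finger_gap: 30.6
grip_force: 59.5
```

```bash
python3 -m inch '[[[0.005,0.007,0],[0,0,0],-1],[[0.01,0.015,0],[0,0,0],-1],[[0.013,0.019,0],[0,0,0],-1],[[0.013,0.019,0],[0,0,0],-1],[[0.013,0.019,0],[0,0,0],-1],[[0.013,0.019,0],[0,0,0],-1],[[0.013,0.019,0],[0,0,0],-1],[[0.013,0.019,0],[0,0,0],-1],[[0.013,0.019,0],[0,0,0],-1],[[0.013,0.019,0],[0,0,0],-1],[[0.013,0.019,0],[0,0,0],-1],[[0.013,0.019,0],[0,0,0],-1],[[0.013,0.019,0],[0,0,0],-1],[[0.013,0.019,0],[0,0,0],-1],[[0.013,0.019,0],[0,0,0],-1],[[0.01,0.018,0],[0,0,0],-1],[[-0.007,-0.009,-0.02],[0,0,0],-1],[[0,0,-0.02],[0,0,0],-1],[[0,0,0],[0,0,0],-1],[[0,0,0],[0,0,0],-1]]'
python3 - <<'E'
from h import *
s=shot("scene");t=shot("top")
T=env.state()["tcp_pos"];L=[]
for p,a,b in((s,200,180),(t,180,110)):
    g=cv2.resize(p["frame"][b:b+120,a:a+90],(360,480),interpolation=cv2.INTER_CUBIC)
    for n,xy,z in(("bottle",T[:2],T[2]-189.6),("jar",(644,18.5),4),("mat",(638.5,206),0)):
        cv2.polylines(g,[np.round((hull(p,n,xy,z)-[a,b]+.5)*4).astype(np.int32)],True,(255,0,255),1)
    L.append(g)
cv2.imwrite("pics/s9.png",np.hstack(L))
E
```

```text
t: 31.85
tcp_pos: [638.1, 206.6, 248.3]
eef_rot: [-3.141, -0.002, 2.781]
contact_force: [-0.1, -0.3, -3.0]
finger_gap: 30.3
grip_force: 60.1
```

View pics/s9.png

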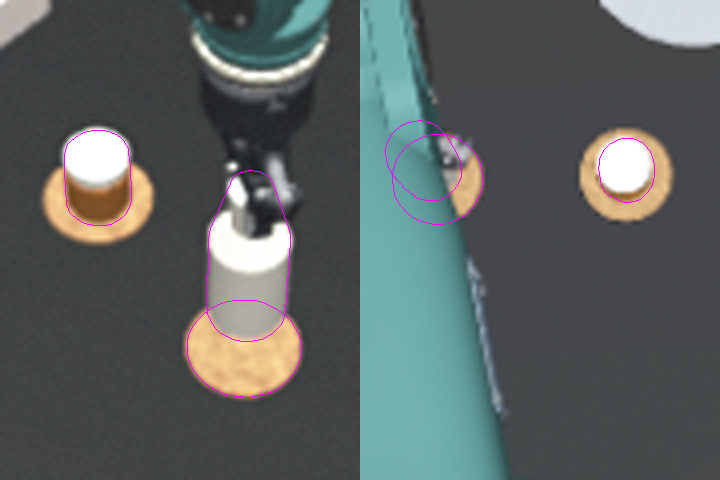

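The jar stands centred on its mat at (98,185), and the bottle hangs upright at (248,270) over the far mat. Next I lower it.

```bash
python3 -m inch '[[[0,0,-0.015],[0,0,0],-1],[[0,0,-0.02],[0,0,0],-1],[[0,0,-0.01],[0,0,0],-1],[[0,0,-0.004],[0,0,0],-1],[[0,0,-0.002],[0,0,0],-1],[[0,0,0],[0,0,0],-1],[[0,0,0],[0,0,0],-1]]';python3 -m inch '[[[0,0,-0.001],[0,0,0],-1],[[0,0,-0.001],[0,0,0],-1],[[0,0,0],[0,0,0],-1],[[0,0,0],[0,0,0],-1]]'
```

```text
t: 32.65
tcp_pos: [638.6, 206.3, 198.6]
eef_rot: [3.141, 0.001, 2.781]
contact_force: [0.8, -1.0, -2.4]
finger_gap: 30.3
grip_force: 60.2
t: 33.05
tcp_pos: [638.3, 206.2, 195.9]
eef_rot: [-3.142, -0.0, 2.781]
contact_force: [-0.5, 0.5, -1.8]
finger_gap: 30.4
grip_force: 60.2
```

```bash
python3 -m inch '[[[0,0,-0.001],[0,0,0],-1],[[0,0,0],[0,0,0],-1],[[0,0,0],[0,0,0],-1]]';python3 -m inch '[[[0,0,-0.001],[0,0,0],-1],[[0,0,0],[0,0,0],-1],[[0,0,0],[0,0,0],-1]]'
```

```text
t: 33.35
tcp_pos: [638.3, 206.2, 194.9]
eef_rot: [3.142, -0.0, 2.781]
contact_force: [-0.3, -0.4, -1.9]
finger_gap: 30.4
grip_force: 60.2
t: 33.65
tcp_pos: [638.3, 206.2, 193.8]
eef_rot: [-3.142, -0.0, 2.781]
contact_force: [-0.6, -0.0, -3.2]
finger_gap: 30.5
grip_force: 60.2
```

```bash
python3 -m inch '[[[0,0,-0.001],[0,0,0],-1],[[0,0,0],[0,0,0],-1],[[0,0,0],[0,0,0],-1]]'
```

```text
t: 33.95
tcp_pos: [638.5, 206.2, 193.7]
eef_rot: [3.141, 0.001, 2.781]
contact_force: [-1.7, -0.4, 5.4]
finger_gap: 30.4
grip_force: 61.3
```

Contact. Release and retreat.

```bash
python3 -m inch '[[[0,0,0],[0,0,0],-0.2],[[0,0,0],[0,0,0],-0.1],[[0,0,0],[0,0,0],0],[[0,0,0],[0,0,0],0.2],[[0,0,0],[0,0,0],0.3],[[0,0,0],[0,0,0],0.3],[[0,0,0.01],[0,0,0],0.3],[[0,0,0.03],[0,0,0],0.3],[[0,0,0.04],[0,0,0],0.3],[[0,0,0.04],[0,0,0],0.3],[[-0.03,0,0],[0,0,0],0.3],[[-0.04,0,0],[0,0,0],0.3],[[-0.04,0,0],[0,0,0],0.3],[[-0.04,0.02,0],[0,0,0],0.3],[[-0.04,0.02,0],[0,0,0],0.3],[[-0.04,0.02,0],[0,0,0],0.3],[[-0.03,0.02,0],[0,0,0],0.3],[[0,0,0],[0,0,0],0.3],[[0,0,0],[0,0,0],0.3]]'
python3 - <<'E'
from h import *
s=shot("scene");t=shot("top");L=[]
for p,a,b in((s,130,90),(t,80,100)):
    w=200 if p is s else 310
    g=p["frame"][b:b+(200 if p is s else 120),a:a+w];k=2 if p is s else 1.29
    k=400/w;g=cv2.resize(g,None,fx=k,fy=k,interpolation=cv2.INTER_CUBIC)
    for n,xy,z in(("bottle",(638.5,206),4),("jar",(644,18.5),4),("beaker",(641,-236),80)):
        cv2.polylines(g,[np.round((hull(p,n,xy,z)-[a,b]+.5)*k).astype(np.int32)],True,(255,0,255),1)
    L.append(cv2.copyMakeBorder(g,0,400-g.shape[0],0,0,cv2.BORDER_CONSTANT))
cv2.imwrite("pics/s10.png",np.hstack(L))
E
```

```text
t: 35.85
tcp_pos: [378.1, 286.5, 313.7]
eef_rot: [3.141, 0.001, 2.782]
contact_force: [0.5, 0.2, -1.1]
finger_gap: 55.5
grip_force: 0.0
```

View pics/s10.png

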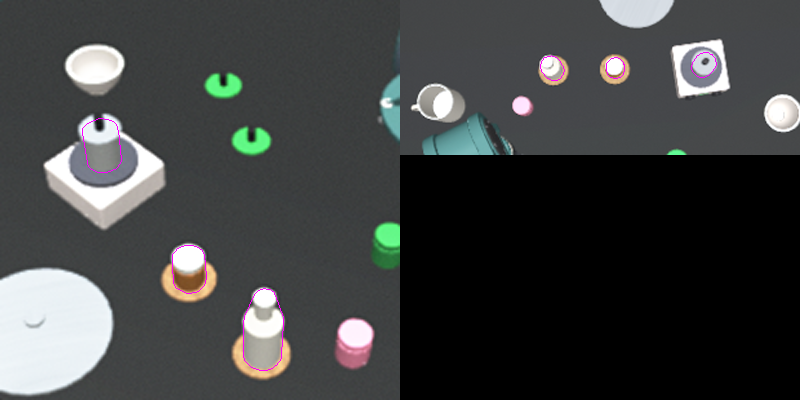

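The final view shows everything upright in place: lidded beaker on the plate (100,145), jar (188,268) and bottle (263,330) centred on their mats. The jug and mortar have not moved.

```bash
python3 -c "
from rig import env
print(env.job_done())"
```

```text
the job is handed in; nothing more can be done
None
```

The stirring station is set out and handed in: the lidded beaker stands on the stirrer plate, the amber jar on the near mat and the bottle on the far mat; the last pictures show all upright and centred, with the jug and mortar untouched.

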